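# Prop up the bean sample case and close its cover

## Task

Get the leaning bean sample case on the coffee bar ready for opening: first swing its folding prop leg fully out from the back of the case until it meets its stop, so that the case is propped, then slide the wooden front cover fully shut against the frame. Leave the pitcher, tamper, jigger and cup beside it where they stand.

Things in the scene. Friction and masses are not known exactly. Their poses are not given: they have to be found in the camera images.
- case: Black sample case, fixed, 260 wide (local x), 240 tall along its slope, 30 thick, leaning back 33 degrees (0.576 rad) from vertical. Origin on the counter under the lower edge of its back (y 0, z 45), mid-width. Local z is up; its front faces local +y and upward, its back local -y and downward. A block 240 wide carries the lower edge (y -5 to +29, up to z 58).
- case_top (a point): Mid-width point of the upper edge of the case's back, 131 to local -y of the case's origin, 246 above the counter: the case overhangs the leg up to here. On the front, aluminium track strips stand 12 proud along the top, bottom and local +x edges.
- leg_stop (a point): Middle of the top of the rubber stop block on the base board: 44 wide (local x), 20 deep, 58 above the counter, 164 to local -y of the case's origin. The base board is wooden, 280 x 270 x 8, from y +60 to y -210 of the case.
- leg (a joint): Prop leg angle, rad: 0 folded against the case's back, 0.75 fully out at its stop (10 degrees past vertical, foot at the rubber block). Starts partly out, 0.24 to 0.42. Growing values swing the foot to the case's local -y. It turns stiffly (about 1 N at the foot) and stays where it is left.
- leg_hinge (a point): Hinge of the leg, on the case: mid-width, 200 up the slope from the back's lower edge, 10 off the back. Its axis lies along the case's local x. The leg is an aluminium strip 24 wide, 6 thick, reaching 165 from here down to the middle of the foot crossbar.
- leg_bar_a (a point): On the foot crossbar's centre line, 98 from its middle to the case's local -x. Round bar, 12 diameter, 230 long along local x, orange ends, 42 to 55 above the counter. At the start 42 or more is free between bar and case back, under the overhang: reach in with the tool tilted 35 to 45 degrees, fingers pointing down and to local +y, then push the bar to local -y.
- leg_bar_b (a point): The same on the other end: 98 from the middle of the crossbar to the case's local +x.
- cover (a joint): Opening of the sliding pale wooden front cover, m: 0 fully shut against the aluminium frame strip at the case's local +x edge; grows to 0.11 as the cover slides to local -x. Starts 0.06 to 0.105 open. About 1.5 N of friction; stays where it is left.
- cover_grip (a point): Centre of the black bar handle in the middle of the cover (cover 125 wide, 200 tall, 8 thick). The handle is 12 wide (local x), 60 long along the slope and stands 30 out from the cover; this point is mid-length and mid-way out. Push it to the case's local +x to shut.
- pitcher_mid (a point): Bystander: steel milk pitcher with a handle, 80 diameter, 100 tall; point on its axis half-way up.
- tamper_mid (a point): Bystander: dark steel tamper, 58 diameter, 88 tall; point on its axis half-way up.
- jigger_mid (a point): Bystander: steel jigger, narrow-waisted, 48 diameter, 100 tall; point on its axis half-way up.
- cup_mid (a point): Bystander: white cup with a handle, 72 diameter, 65 tall; point on its axis half-way up.

How it is judged:
By the outcome, as a careful person would: the job done as asked, in the order asked, and still so for the second after the job is handed in, with the robot touching nothing.
It also fails if it takes over 54 s, if anything falls off the work surface, if the arm or the gripper's body presses on something with over 40 N, if the wrist force passes 120 N, or if a joint passes its speed limit or range.

## Robot

A 7-joint arm with a two-finger parallel gripper is mounted at the origin on the work surface. World frame = base frame: x ahead of the robot, y to its left, z up, the work surface at z = 0. Lengths are in m, angles in degrees, forces in N, time in s.
With the tool pointing down it reaches from about 0.4 to 0.85 m from the base axis. Payload 4.5 kg.
Tool frame: the origin (TCP) lies midway between the tips of the shut fingers; the grasp point (between the pads) lies 19 mm behind it (bot.pinch_z is the distance from the TCP to the grasp point, in m); z points along the fingers, y is the line along which they close (so a half turn about z gives the same grasp; the last joint's range is limited). The gripper opens to 85 mm and grips with 20 to 120 N. Pads are 22 mm wide; open, the fingers measure 114 mm over their backs; the gripper's body (76 mm by 85 mm) begins 54 mm behind the grasp point. The pads swing forward as they close: fully open they stand 13 mm farther back than shut.
Start: joints at [66.509, 39.483, -11.15, 89.685, 9.013, 51.709, -12.324], TCP at [0.268, -0.564, 0.231] pointing down, gripper open.
Joint ranges: [-172.22, 172.22], [-26.19, 119.32], [-84.43, 86.54], [7.71, 146.69], [-57.33, 237.33], [2.42, 119.75], [-152.13, 152.13]. Speed limits (degrees/s): [147.25, 147.25, 180, 180, 180, 180, 180].

## Interface

Orientations are given as [roll, pitch, yaw] about the fixed x, y, z axes, in that order (R = Rz(yaw) Ry(pitch) Rx(roll)).
In Python, from bench import bot, kin, cams, sensors gives the robot as it stands. Calls block until the motion is done:
- bot.movep(position, orientation): joint-space move of the TCP to a pose.
- bot.move_straight(position, orientation=None, feed=0.15, guard=None): straight line of the TCP; orientation=None keeps the orientation; feed is the mean speed in m/s. With guard (N) it stops when the force on the tool has changed by that much, and returns True; else False.
- bot.movej(angles): joint-space move.
- bot.set_gripper(opening): finger opening in m; the grip force is fixed at half the most; returns when the fingers have stopped.
- bot.pause(seconds).
- kin.ik(position, orientation): joint angles nearest the present ones, or None.
- cams.read_camera(name): name is "scene" or "top" or "wrist"; returns a dict with "frame" (480x640x3 uint8, red, green, blue), "K" (3x3 intrinsics, pixels), "view" (4x4, takes a point from world to camera coordinates); the wrist camera has in their place "tool_from_camera" (4x4, takes a point from camera to tool coordinates, whose origin is the TCP and whose axes are the flange's). Camera axes: x right, y down, z forward; pixel columns grow to the right and rows downward; lengths in m; the calibration is good to about 2 mm. A picture is of the moment at which its call begins: read the wrist's pose just before it. There is no depth.
A pose or a line that the arm cannot do raises bot.Unreachable and nothing moves.
- bot.hand_in(): hands the job in; it is judged then, once.
Readings, each from a call of its own:
- sensors.read_time(): time.
- sensors.read_joint_positions(): joint angles.
- sensors.read_joint_vel(): joint speeds.
- sensors.read_tau(): joint torques, N m.
- sensors.read_eef_pos(): TCP position.
- sensors.read_eef_rot(): TCP orientation.
- sensors.read_ft_force(): force on the tool from outside, world axes, zero at the start.
- sensors.read_moment(): the same for the moment, N m.
- sensors.read_finger_gap(): finger opening in m.
- sensors.read_grip_force(): force on a finger pad.
Only numpy, scipy, OpenCV 4.12 (cv2) and the standard library are available. Lean on these libraries where they do the work, as an engineer would, in place of code of your own. Each camera call takes 0.05 s, during which the arm holds its last target. There are 200 camera calls.

## Working session

There is one attempt and no reset: what is moved stays moved. The work goes in short steps, each a Python script; the robot and the scene stay as the last script left them, time stands still between calls to the robot, and variables do not carry over. Pictures are saved under pics/ and viewed, at most 10 in all, crops included, and the job is handed in when it is done.

```bash
ls; mkdir -p pics
python3 - <<'E'
from bench import bot,kin,cams,sensors
import cv2,numpy as np
for n in ["scene","top"]:
    c=cams.read_camera(n); cv2.imwrite(f"pics/{n}0.png",c["frame"][:,:,::-1]); print(n,c["K"].round(1).tolist(),c["view"].round(4).tolist())
    np.savez(f"{n}0.npz",**c)
print(sensors.read_time())
E
```

```text
pics
scene [[447.6, 0.0, 315.9], [0.0, 447.6, 238.7], [0.0, 0.0, 1.0]] [[0.024, 0.9997, 0.008, -0.102], [0.8003, -0.0144, -0.5994, -0.3089], [-0.5991, 0.0208, -0.8004, 1.6249], [0.0, 0.0, 0.0, 1.0]]
top [[552.4, 0.0, 313.8], [0.0, 552.4, 242.9], [0.0, 0.0, 1.0]] [[0.0298, -0.9993, 0.0215, 0.0411], [-0.9873, -0.0328, -0.1555, 0.5276], [0.1561, -0.0165, -0.9876, 1.4902], [0.0, 0.0, 0.0, 1.0]]
0.1
```

View pics/scene0.png

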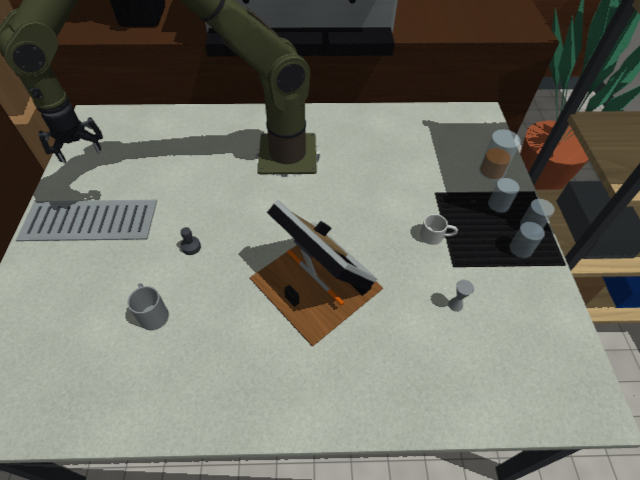

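View pics/top0.png

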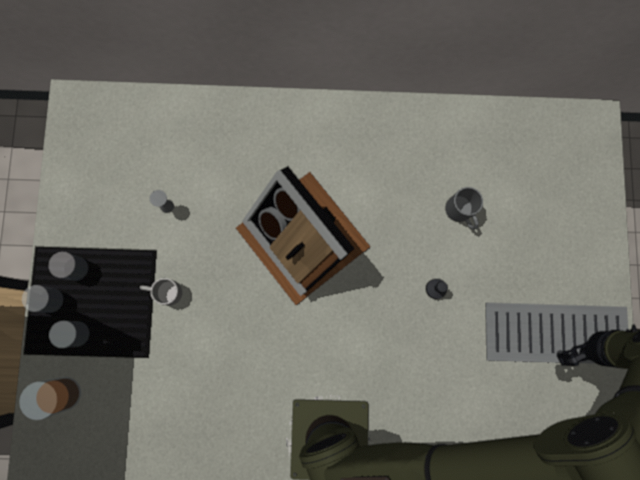

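Run:
```python
import cv2,numpy as np
a=np.load("scene0.npz")["frame"][190:355,240:395,::-1]; b=np.load("top0.npz")["frame"][155:320,225:380,::-1]
m=np.hstack([cv2.resize(i,(400,426),interpolation=cv2.INTER_CUBIC) for i in (a,b)])
cv2.imwrite("pics/crop0.png",cv2.convertScaleAbs(m,alpha=1.5))
```

```text
(no output)
```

View pics/crop0.png

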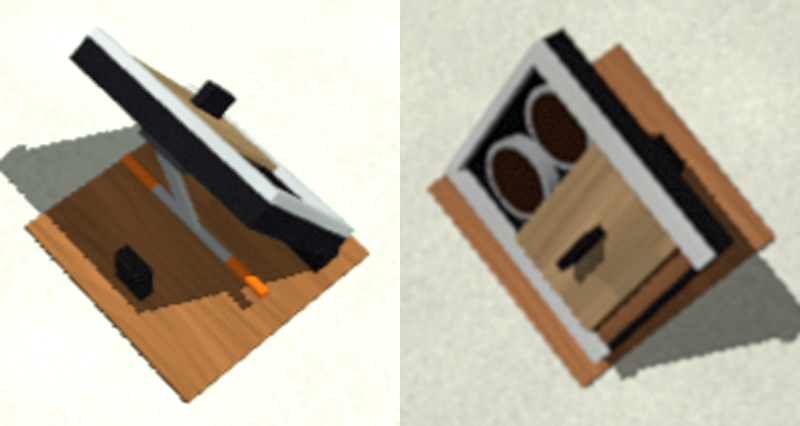

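```bash
cat > h.py <<'E'
import numpy as np,cv2
from scipy.optimize import least_squares
S=np.load("scene0.npz");T=np.load("top0.npz")
def proj(c,P):
    q=(c["view"]@np.c_[P,np.ones(len(P))].T)[:3]; q=c["K"]@q; return (q[:2]/q[2]).T
s33,c33=np.sin(.576),np.cos(.576)
def L2W(p,P):
    c,s=np.cos(p[2]),np.sin(p[2]);P=np.atleast_2d(P)
    return np.c_[p[0]+c*P[:,0]-s*P[:,1],p[1]+s*P[:,0]+c*P[:,1],P[:,2]]
def bar(th,x):
    a=.576-th; return [x,-117.3e-3+.165*np.sin(a),.2073-.165*np.cos(a)]
def face(x,u,n): # up slope u, off the back's plane toward front n
    return [x,-s33*u+c33*n,.045+c33*u+s33*n]
E
python3 - <<'E'
from h import *
cs=np.array([[.14,-.21,.008],[-.14,-.21,.008],[-.14,.06,.008],[.14,.06,.008]])
tp=np.array([[309.1,172.4],[369.6,247.2],[297.1,304.6],[236.2,227.4]])
sp=np.array([[312.9,345.8],[249.7,277.6],[382.6,287.6]])
f=lambda p:np.r_[(proj(T,L2W(p,cs))-tp).ravel(),(proj(S,L2W(p,cs[[0,1,3]]))-sp).ravel()]
r=least_squares(f,[.6,.05,.7]);p=r.x;print(p,np.degrees(p[2]),r.fun.round(1))
hsv=cv2.cvtColor(S["frame"],cv2.COLOR_RGB2HSV)
bp=np.array([[289.2,250.8],[342.3,302.4]])
g=lambda t:(proj(S,L2W(p,[bar(t[0],-.115),bar(t[0],.115)]))-bp).ravel()
r=least_squares(g,[.33]);print("th",r.x,r.fun.round(1),[L2W(p,bar(r.x[0],x)).round(4).tolist() for x in(-.098,.098)])
# handle end seen (outer face) in top, n=.068+-
f=lambda v:(proj(T,L2W(p,[face(v[0],v[1],.064)]))-[[295.5,250.7]]).ravel()
h=least_squares(f,[0,.12]);print("handle x,u",h.x,L2W(p,face(*h.x,.053)))
np.save("p.npy",p)
print("case top",proj(S,L2W(p,[[0,-.131,.246]])),proj(T,L2W(p,[face(.13,.24,0),face(-.13,.24,0)])))
# bystanders
def ray(c,uv,z):
    R=c["view"][:3,:3];t=c["view"][:3,3];o=-R.T@t;d=R.T@np.linalg.solve(c["K"],[*uv,1]);return o+d*(z-o[2])/d[2]
for n,uv,z in [("pitcher",(467,205),.1),("tamper",(433,288),.088),("cup",(166,292),.065),("jigger",(161,200),.1)]: print(n,ray(T,uv,z).round(3))
E
```

```text
[0.49994589 0.1457495  0.69996175] 40.10485394187149 [ 0.6 -1.8  1.3 -1.3 -1.1  0.7 -1.2 -0.  -0.4 -0.7 -0.8 -0.8  0.7 -1.1]
th [0.3466048] [-0.6 -0.5  0.4  0.2] [[[0.4764, 0.0216, 0.0466]], [[0.6263, 0.1479, 0.0466]]]
handle x,u [-0.04054478  0.13328595] [[0.48706779 0.09810078 0.18564771]]
case top [[299.04052586 243.11996795]] [[288.18758263 165.32672591]
 [355.04467149 247.92895858]]
pitcher [ 0.634 -0.353  0.1  ]
tamper [ 0.408 -0.262  0.088]
cup [0.376 0.449 0.065]
jigger [0.619 0.471 0.1  ]
```

```bash
cat >> h.py <<'E'
from scipy.spatial.transform import Rotation as Ro
p=np.load("p.npy")
Rc=Ro.from_euler("z",p[2]).as_matrix()
def rpy(zl,yl): # tool z and tool y axes in local frame
    z=np.array(zl,float);y=np.array(yl,float);M=Rc@np.c_[np.cross(y,z),y,z]
    return Ro.from_matrix(M).as_euler("xyz",degrees=True)
W=lambda P:L2W(p,P)[0]
def legpose(th,x,gap,s,tilt):
    d=np.array([0,np.sin(tilt),-np.cos(tilt)]);e=np.array([0,np.cos(tilt),np.sin(tilt)])
    return W(np.array(bar(th,x))+(.017+gap)*e+s*d)
E
python3 - <<'E'
from h import *
from bench import kin
for tl in (38,42,45):
  t=np.radians(tl)
  for x in(-.09,.09):
    for sg in(1,-1):
      o=rpy([0,np.sin(t),-np.cos(t)],[sg,0,0])
      for th,g,s in((.347,.008,-.22),(.347,.008,.018),(.75,0,.018)):
        q=kin.ik(legpose(th,x,g,s,t),o); print(tl,x,sg,th,s,legpose(th,x,g,s,t).round(3),None if q is None else np.round(q).tolist())
for tl in (35,45,57):
  t=np.radians(tl)
  for yl in([1,0,0],[-1,0,0]):
    for x in(-.1,.05):
      q=kin.ik(W(face(x,.125,.05)),rpy([0,-np.sin(t),-np.cos(t)],yl)); print("cov",tl,yl,x,None if q is None else np.round(q).tolist())
E
```

```text
38 -0.09 1 0.347 -0.22 [ 0.557 -0.062  0.235] [35.0, 58.0, -49.0, 72.0, 10.0, 87.0, 31.0]
38 -0.09 1 0.347 0.018 [0.463 0.05  0.048] [31.0, 68.0, -48.0, 99.0, 18.0, 52.0, 23.0]
38 -0.09 1 0.75 0.018 [ 0.509 -0.005  0.041] [32.0, 69.0, -45.0, 88.0, 16.0, 61.0, 30.0]
38 -0.09 -1 0.347 -0.22 [ 0.557 -0.062  0.235] [10.0, 52.0, 10.0, 74.0, -27.0, 89.0, -113.0]
38 -0.09 -1 0.347 0.018 [0.463 0.05  0.048] [7.0, 59.0, -1.0, 101.0, -31.0, 54.0, -108.0]
38 -0.09 -1 0.75 0.018 [ 0.509 -0.005  0.041] [9.0, 62.0, 2.0, 90.0, -28.0, 62.0, -108.0]
38 0.09 1 0.347 -0.22 [0.695 0.054 0.235] [17.0, 67.0, -48.0, 43.0, 10.0, 99.0, 25.0]
38 0.09 1 0.347 0.018 [0.6   0.166 0.048] [17.0, 74.0, -51.0, 74.0, 17.0, 65.0, 18.0]
38 0.09 1 0.75 0.018 [0.647 0.111 0.041] [17.0, 76.0, -48.0, 62.0, 15.0, 74.0, 25.0]
38 0.09 -1 0.347 -0.22 [0.695 0.054 0.235] [1.0, 64.0, 9.0, 44.0, -34.0, 102.0, -130.0]
38 0.09 -1 0.347 0.018 [0.6   0.166 0.048] [-5.0, 66.0, 2.0, 75.0, -34.0, 68.0, -122.0]
38 0.09 -1 0.75 0.018 [0.647 0.111 0.041] [-2.0, 70.0, 4.0, 64.0, -33.0, 76.0, -123.0]
42 -0.09 1 0.347 -0.22 [ 0.565 -0.072  0.
[... 2204 characters left out ...]
 -52.0]
cov 35 [-1, 0, 0] -0.1 [-1.0, 54.0, -72.0, 135.0, 77.0, 89.0, 95.0]
cov 35 [-1, 0, 0] 0.05 [-72.0, 61.0, 64.0, 114.0, -43.0, 26.0, -131.0]
cov 45 [1, 0, 0] -0.1 [-13.0, 54.0, -60.0, 137.0, 77.0, 90.0, -95.0]
cov 45 [1, 0, 0] 0.05 [-72.0, 59.0, 51.0, 115.0, 10.0, 18.0, -9.0]
cov 45 [-1, 0, 0] -0.1 [-8.0, 61.0, -72.0, 137.0, 75.0, 102.0, 83.0]
cov 45 [-1, 0, 0] 0.05 [-78.0, 74.0, 76.0, 116.0, -57.0, 29.0, -123.0]
cov 57 [1, 0, 0] -0.1 [-26.0, 58.0, -48.0, 138.0, 76.0, 94.0, -105.0]
cov 57 [1, 0, 0] 0.05 [-81.0, 74.0, 65.0, 116.0, -14.0, 17.0, 8.0]
cov 57 [-1, 0, 0] -0.1 [-16.0, 71.0, -72.0, 137.0, 71.0, 118.0, 70.0]
cov 57 [-1, 0, 0] 0.05 [-82.0, 79.0, 72.0, 116.0, -36.0, 20.0, -150.0]
```

Run:
```python
from h import *
from bench import bot,cams,sensors
t=np.radians(43);o=rpy([0,np.sin(t),-np.cos(t)],[1,0,0])
bot.set_gripper(0)
bot.movep(legpose(.347,-.09,.008,-.22,t),o)
w=dict(pos=sensors.read_eef_pos(),rot=sensors.read_eef_rot());c=cams.read_camera("wrist");np.savez("wr.npz",**c,**w)
s=cams.read_camera("scene");s2=s["frame"][150:390,160:480]
m=np.vstack([cv2.resize(c["frame"],(400,300)),cv2.resize(s2,(400,300))])
cv2.imwrite("pics/pre.png",m[:,:,::-1]); print(sensors.read_time(),sensors.read_finger_gap(),sensors.read_eef_pos())
```

```text
3.0167 -0.0001293316919396099 [ 0.56733666 -0.07530516  0.22460018]
```

View pics/pre.png

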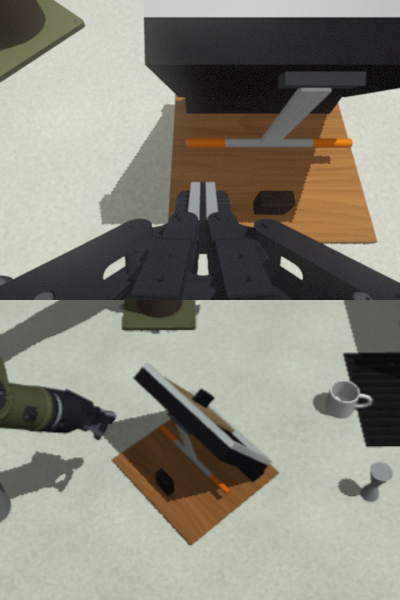

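Run:
```python
from h import *
w=np.load("wr.npz");M=np.eye(4);M[:3,:3]=Ro.from_euler("xyz",w["rot"],degrees=True).as_matrix();M[:3,3]=w["pos"]
V=np.linalg.inv(M@w["tool_from_camera"]);c=dict(K=w["K"],view=V)
print(proj(c,L2W(p,[bar(.347,-.115),bar(.347,.115),[-.14,-.21,.008],[.14,-.21,.008]])).round(1))
hsv=cv2.cvtColor(w["frame"],cv2.COLOR_RGB2HSV);m=cv2.inRange(hsv,(5,190,180),(20,255,255))
n,_,st,ce=cv2.connectedComponentsWithStats(m)
print([(st[i].tolist()) for i in range(1,n) if st[i,4]>60])
```

```text
[[296.3 227.5]
 [557.2 226.9]
 [264.3 388.9]
 [604.4 388.1]]
[[535, 221, 28, 12, 259]]
```

Run:
```python
from h import *
from bench import bot,cams,sensors
t=np.radians(43)
hit=bot.move_straight(legpose(.347,-.09,.008,.018,t),feed=.12,guard=8)
print(hit,sensors.read_eef_pos(),legpose(.347,-.09,.008,.018,t),sensors.read_ft_force(),sensors.read_time())
if not hit:
    hit=bot.move_straight(legpose(.6,-.09,0,.018,t),feed=.06,guard=12)
    print(hit,sensors.read_ft_force())
    hit=bot.move_straight(W(legpose(.75,-.09,-.0,.018,t)*0+0) if False else legpose(.80,-.09,-.004,.018,t),feed=.04,guard=12)
    print(hit,sensors.read_eef_pos(),legpose(.75,-.09,0,.018,t),sensors.read_ft_force(),sensors.read_time())
s=cams.read_camera("scene");cv2.imwrite("pics/push.png",cv2.resize(s["frame"][190:355,200:420],(660,495),interpolation=cv2.INTER_CUBIC)[:,:,::-1]);np.savez("s1.npz",**s)
```

```text
False [0.46338595 0.04986102 0.05070437] [0.46285643 0.05007641 0.0504931 ] [-0.00079515  0.34511894  0.10940826] 5.15
False [0.08956255 0.82338599 5.25962527]
True [ 0.5088771  -0.00443765  0.04333883] [ 0.5091554  -0.00489594  0.04322108] [-0.2468134   0.92121264  3.56013597] 6.775
```

View pics/push.png

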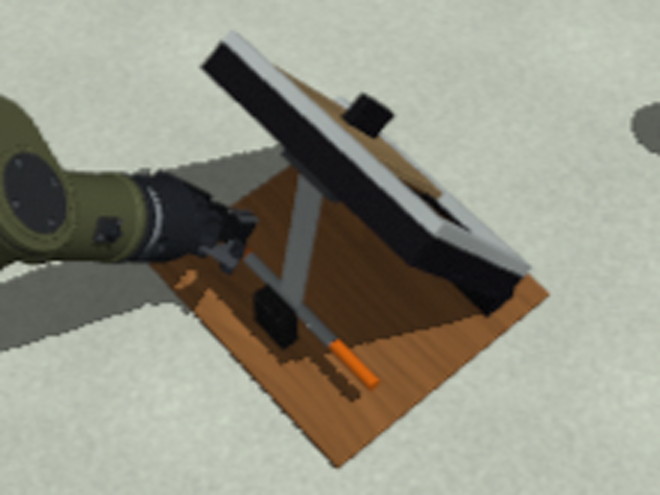

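Run:
```python
from h import *
from bench import bot,cams,sensors
t=np.radians(43)
a=sensors.read_eef_pos()
yv=Rc@[0,1,0]
hit=bot.move_straight(a-.008*yv,feed=.02,guard=15)
b=sensors.read_eef_pos();print(hit,(b-a)@yv,sensors.read_ft_force())
e=Rc@[0,np.cos(t),np.sin(t)];d=Rc@[0,np.sin(t),-np.cos(t)]
bot.move_straight(b+.010*e,feed=.05)
bot.move_straight(b+.010*e-.23*d,feed=.2)
s=cams.read_camera("scene");cv2.imwrite("pics/leg.png",cv2.resize(s["frame"][190:355,200:420],(660,495),interpolation=cv2.INTER_CUBIC)[:,:,::-1])
for th in (.7,.75): print(proj(S,L2W(p,[bar(th,-.115),bar(th,.115)])).round(1).tolist())
hsv=cv2.cvtColor(s["frame"],cv2.COLOR_RGB2HSV);m=cv2.inRange(hsv,(5,200,120),(20,255,255))[190:355,200:420]
n,_,st,ce=cv2.connectedComponentsWithStats(m);print([st[i].tolist() for i in range(1,n) if st[i,4]>20])
print(sensors.read_time(),sensors.read_joint_positions())
```

```text
False -0.0017522326958568902 [-8.35657382 10.09074868  1.91050294]
[[273.0, 261.7], [326.8, 315.9]]
[[270.8, 263.0], [324.5, 317.6]]
[[110, 113, 16, 17, 91]]
9.25 [ 32.98240654  67.00234693 -47.2381598   52.20311027   9.77094035
 102.23143129  37.21025265]
```

View pics/leg.png

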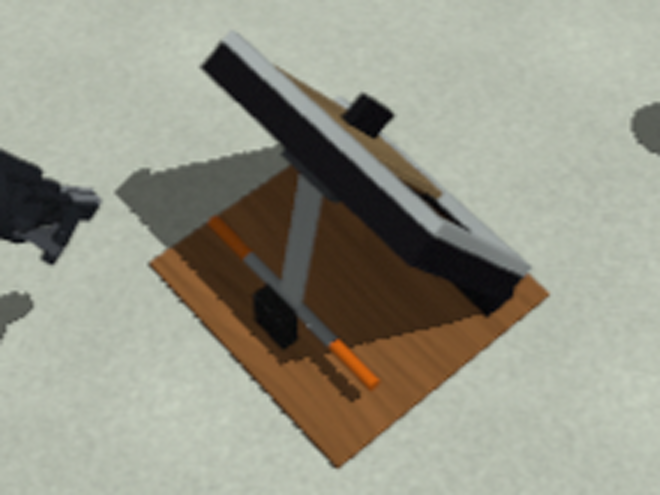

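Run:
```python
from h import *
from bench import kin,sensors
print(sensors.read_eef_pos())
for tl in (5,12,20,28):
  t=np.radians(tl);d=np.array([0,-np.sin(t),-np.cos(t)])
  for nm,yl in(("+x",[1,0,0]),("-x",[-1,0,0]),("s",np.cross(d,[1,0,0])),("-s",-np.cross(d,[1,0,0]))):
    print(tl,nm,*[None if (q:=kin.ik(W(np.array(face(x,.122,.054))-b*d),rpy(d,yl))) is None else np.round(q).astype(int).tolist() for x,b in((-.09,.2),(-.09,0),(-.03,0),(.035,0))])
```

```text
[ 0.60519022 -0.12012814  0.21933248]
5 +x [15, 19, -49, 107, 22, 61, -3] [-6, 33, -19, 124, 34, 27, -13] [-7, 36, -22, 116, 33, 34, -13] [-9, 40, -24, 106, 32, 41, -13]
5 -x [-67, 29, 76, 110, -28, 61, -120] [22, 49, -72, 123, 63, 60, 134] [18, 52, -72, 114, 63, 65, 136] [16, 62, -83, 104, 68, 80, 135]
5 s [-4, 15, -22, 108, 12, 57, -81] [-27, 33, 13, 125, -6, 21, -60] [-29, 35, 12, 117, -6, 27, -64] [-30, 39, 12, 107, -5, 33, -67]
5 -s [28, 26, -73, 107, 33, 69, 74] [15, 41, -55, 123, 57, 46, 52] [11, 44, -55, 115, 55, 51, 55] [7, 47, -54, 105, 53, 56, 58]
12 +x [7, 17, -48, 111, 28, 60, -14] [-20, 32, -5, 128, 40, 22, -22] [-20, 34, -8, 119, 36, 29, -19] [-19, 38, -14, 109, 36, 37, -19]
12 -x [-77, 27, 76, 115, -21, 53, -133] [21, 56, -84, 126, 70, 77, 120] [16, 58, -82, 117, 71, 80, 124] [12, 60, -80, 107, 71, 82, 130]
12 s [-18, 13, -14, 112, 18, 55, -92] [-41, 35, 28, 129, -17, 16, -52] [-43, 38, 28, 120, -14, 22, -58] [-43, 41, 26, 110, -10, 29, -64]
12 -s [20, 23, -70, 111, 37, 68, 65] [8, 39, -50, 126, 64, 47, 41] [5, 42, -50, 118, 61, 52, 46] [1, 46, -50, 107, 58, 57, 50]
2
[... 365 characters left out ...]
48] [-55, 45, 41, 113, -20, 26, -58]
20 -s [8, 22, -66, 115, 42, 69, 52] [-1, 38, -45, 130, 71, 50, 29] [-3, 41, -46, 120, 67, 54, 35] [-6, 45, -46, 110, 64, 59, 41]
28 +x [-17, 18, -44, 119, 43, 66, -45] [-53, 39, 29, 135, 61, 11, -51] [-49, 39, 21, 125, 46, 20, -37] [-43, 40, 9, 114, 45, 32, -35]
28 -x [-1, 27, -71, 119, 49, 79, 124] [6, 55, -77, 132, 76, 86, 102] [4, 57, -75, 122, 77, 88, 110] [1, 59, -73, 112, 78, 90, 117]
28 s [-31, 16, -24, 120, 39, 60, -129] [-63, 45, 48, 135, -51, 6, -26] [-67, 52, 57, 126, -51, 19, -27] [-67, 55, 58, 115, -41, 26, -40]
28 -s [-5, 23, -62, 119, 47, 73, 38] [-10, 39, -41, 132, 76, 55, 18] [-11, 42, -42, 123, 72, 58, 25] [-12, 45, -41, 112, 69, 62, 33]
```

Run:
```python
from h import *
from bench import bot,cams,sensors
t=np.radians(26);d=np.array([0,-np.sin(t),-np.cos(t)]);o=rpy(d,-np.cross(d,[1,0,0]))
P=lambda x,b:W(np.array(face(x,.122,.054))-b*d)
a=sensors.read_eef_pos()
bot.move_straight(a+[0,0,.2],feed=.25)
bot.movep(P(-.085,.2),o)
bot.move_straight(P(-.085,.06),feed=.15,guard=8)
w=dict(pos=sensors.read_eef_pos(),rot=sensors.read_eef_rot());c=cams.read_camera("wrist");np.savez("wr2.npz",**c,**w)
s=cams.read_camera("top")["frame"][120:360,200:520]
M=np.eye(4);M[:3,:3]=Ro.from_euler("xyz",w["rot"],degrees=True).as_matrix();M[:3,3]=w["pos"]
print(proj(dict(K=c["K"],view=np.linalg.inv(M@c["tool_from_camera"])),L2W(p,[face(-.0405,.092,.068),face(-.0405,.152,.068),face(-.0405,.12,.04)])))
cv2.imwrite("pics/cov.png",np.vstack([cv2.resize(c["frame"],(400,300)),cv2.resize(s,(400,300))])[:,:,::-1]);print(sensors.read_time(),w)
```

```text
Traceback (most recent call last):
bench.Unreachable: the arm cannot follow that straight line within its joint ranges
```

Run:
```python
from h import *
from bench import bot,cams,sensors
t=np.radians(26);d=np.array([0,-np.sin(t),-np.cos(t)]);o=rpy(d,-np.cross(d,[1,0,0]))
P=lambda x,b:W(np.array(face(x,.122,.054))-b*d)
from bench import kin
d0=np.array([0,0,-1.]);o0=rpy(d0,-np.cross(d0,[1,0,0]))
print(kin.ik([.48,-.22,.38],o0))
bot.movep([.48,-.22,.38],o0)
bot.movep(P(-.085,.2),o)
bot.move_straight(P(-.085,.06),feed=.15,guard=8)
w=dict(pos=sensors.read_eef_pos(),rot=sensors.read_eef_rot());c=cams.read_camera("wrist");np.savez("wr2.npz",**c,**w)
s=cams.read_camera("top")["frame"][120:360,200:520]
M=np.eye(4);M[:3,:3]=Ro.from_euler("xyz",w["rot"],degrees=True).as_matrix();M[:3,3]=w["pos"]
print(proj(dict(K=c["K"],view=np.linalg.inv(M@c["tool_from_camera"])),L2W(p,[face(-.0405,.092,.068),face(-.0405,.152,.068),face(-.0405,.12,.04)])))
cv2.imwrite("pics/cov.png",np.vstack([cv2.resize(c["frame"],(400,300)),cv2.resize(s,(400,300))])[:,:,::-1]);print(sensors.read_time(),w)
```

```text
[ 60.26951954  37.87992961 -75.32783311  91.79645426  37.14761161
  79.61927217 110.95261539]
[[384.10348437 334.90012061]
 [283.60842462 367.37267121]
 [313.36568913 326.47178571]]
13.025 {'pos': array([0.43174335, 0.09538763, 0.23103547]), 'rot': array([-1.54017358e+02,  6.05965204e-02, -1.39885444e+02])}
```

View pics/cov.png

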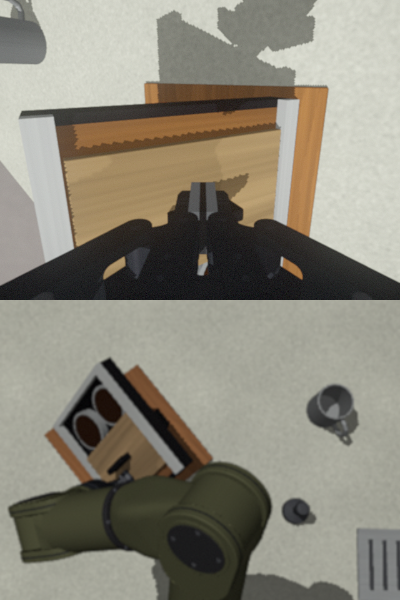

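Run:
```python
from h import *
from bench import bot,cams,sensors
t=np.radians(26);d=np.array([0,-np.sin(t),-np.cos(t)])
P=lambda x,b:W(np.array(face(x,.122,.054))-b*d)
lx=Rc@[1,0,0]; X=lambda:((sensors.read_eef_pos()-[p[0],p[1],0])@lx).round(4)
h=bot.move_straight(P(-.085,0),feed=.08,guard=6);print(h,sensors.read_eef_pos(),P(-.085,0),sensors.read_ft_force())
if not h:
    h=bot.move_straight(P(.02,0),feed=.06,guard=12);print(h,X(),sensors.read_ft_force())
    if not h: h=bot.move_straight(P(.075,0),feed=.03,guard=12);print(h,X(),sensors.read_ft_force())
print(sensors.read_time())
s=cams.read_camera("top")["frame"][120:360,200:520]
cv2.imwrite("pics/cov2.png",cv2.resize(s,(800,600),interpolation=cv2.INTER_CUBIC)[:,:,::-1])
```

```text
False [0.44863812 0.07520089 0.17698463] [0.4485653  0.07480646 0.17672744] [ 0.47392045 -0.77778406  0.57357397]
False 0.0199 [ 0.03619901 -0.46424385  0.26033758]
True 0.0397 [ 0.07447285  0.25448587 -0.7773374 ]
16.7333
```

View pics/cov2.png

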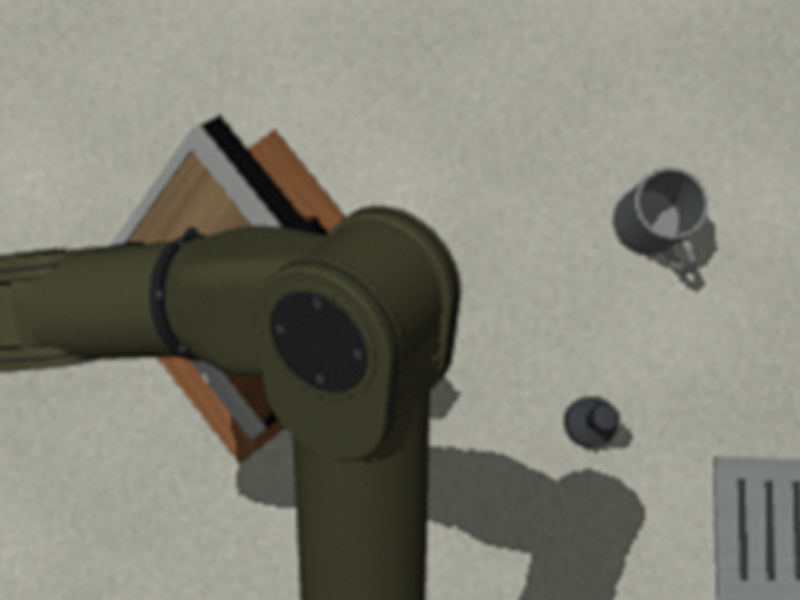

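Run:
```python
from h import *
from bench import bot,cams,sensors
t=np.radians(26);d=np.array([0,-np.sin(t),-np.cos(t)])
lx=Rc@[1,0,0]; X=lambda:((sensors.read_eef_pos()-[p[0],p[1],0])@lx).round(4)
a=sensors.read_eef_pos()
h=bot.move_straight(a+.008*lx,feed=.015,guard=15);print(h,X(),sensors.read_ft_force(),sensors.read_ft_force()@lx)
b=sensors.read_eef_pos()
bot.move_straight(b-.01*lx,feed=.06)
bot.move_straight(b-.01*lx-.2*Rc@d,feed=.2)
bot.movep([.40,-.18,.42],[180,0,-130])
for n in("top","scene"):
    s=cams.read_camera(n)["frame"]; np.save(n+"f.npy",s)
a=cv2.resize(np.load("topf.npy")[150:315,210:410],(400,330));b=cv2.resize(np.load("scenef.npy")[190:355,220:420],(400,330))
cv2.imwrite("pics/fin.png",np.hstack([a,b])[:,:,::-1]);print(sensors.read_time())
```

```text
True 0.0394 [-0.22153093 -1.01619587 -0.56412807] -0.824063277584532
20.3083
```

View pics/fin.png

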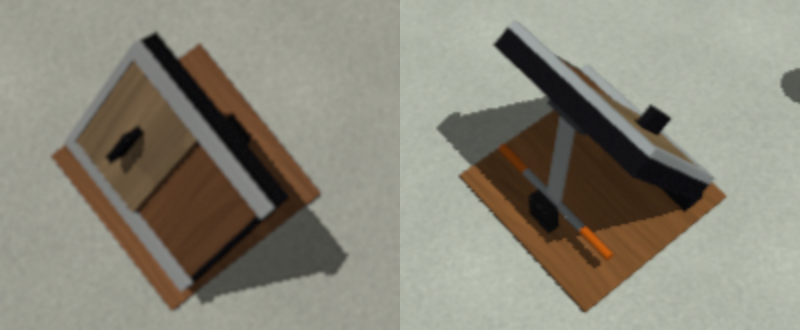

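The final picture shows the cover flush against the +x strip, with no gap along its upper-left edge. The leg bar runs from about (505,148) to (612,257) in that picture, against the rubber stop.

```bash
python3 -c "
from bench import bot
print(bot.hand_in())"
```

```text
the job is handed in; nothing more can be done
None
```

I swung the prop leg out to its stop, then slid the cover shut against the frame strip, and handed the job in at about 20 s; the arm did not go near the pitcher, tamper, jigger or cup.

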